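# Set up the whetstone base

## Robot

A 6-joint arm with a two-finger parallel gripper is mounted at the origin on a cart in front of the work surface, level with it; the furniture and walls round the work are solid. World frame = base frame: x ahead of the robot, y to its left, z up, the work surface at z = 0. Lengths are in m, angles in degrees, forces in N, time in s.
With the tool pointing down it reaches from about 0.25 to 0.725 m from the base axis. Payload 4 kg.
Tool frame: the origin (TCP) lies on the mounting face of the last link; the fingertips stand 173 mm ahead of it and the grasp point (between the pads) lies 155 mm ahead of it (ctrl.pinch_z is the distance from the TCP to the grasp point, in m); z points along the fingers, y is the line along which they close (so a half turn about z gives the same grasp; the last joint's range is limited). The gripper opens to 85 mm and grips with 20 to 120 N. Pads are 22 mm wide; open, the fingers measure 114 mm over their backs; the gripper's body (76 mm by 85 mm) begins 54 mm behind the grasp point. The pads swing forward as they close: fully open they stand 13 mm farther back than shut.
Start: joints at [72.536, 13.785, 0.286, 76.501, 0, 90], TCP at [0.15, 0.477, 0.405] pointing down, gripper open.
Joint ranges: [-155.79, 155.79], [-60.16, 107.12], [-62.33, 73.08], [-114, 123.19], [-81.49, 82.49], [-180, 180]. Speed limits (degrees/s): [159.86, 159.86, 180, 180, 180, 180].

## Interface

Orientations are given as a 3x3 rotation matrix whose columns are the frame's x, y, z axes.
In Python, from bench import ctrl gives the robot as it stands.
- The arm moves only by the tool jog_arm, never from a script. Its argument "targets" is a list that holds one entry, the list of rows, each a list of 7 numbers: the shift along the tool's x, y, z in mm, then the turn, a rotation vector about the tool's x, y, z in degrees, then the finger opening in mm, from 0 to 85.4. A call has 1 to 12 rows; each row is the pose to reach, as a shift and turn from the pose commanded when the call began, along the tool's axes at that moment; what a row does not reach only later rows make up. A row lasts 1/12 s, in which the tool goes at most 41.7 mm and 7.16 degrees, less where a joint would pass 70% of its speed; a pose out of reach is approached as far as the arm can. A call with a gripper value outside its range is refused whole. The fingers move at their own pace and stop on an object; the grip force is fixed at half the most. Time passes only in rows, so rows that repeat a pose let the fingers close. It gives the time, the measured TCP pose, the force, the opening and the grip force at its end, in the units of the state.
- ctrl.read_state(): the state, without advancing time (a new reading comes with each control period).
- ctrl.get_image(name): name is "scene" or "top" or "wrist"; returns a dict with "color" (480x640x3 uint8, red, green, blue), "z_map" (480x640 float32, m along the optical axis (not along the pixel's ray), 0 where there is no reading), "fx", "fy", "cx", "cy" (pixels), "R" (3x3) and "t" (3): a world point X has camera coordinates R X + t; the wrist camera has in their place "mount" (4x4, takes a point from camera to tool coordinates, whose origin is the TCP and whose axes are the flange's). Camera axes: x right, y down, z forward; pixel columns grow to the right and rows downward; lengths in m; the calibration is good to about 2 mm. A picture is of the moment at which its call begins: read the wrist's pose just before it.
- ctrl.finish_job(): hands the job in; it is judged then, once.
The state is a dict: "t": time; "q": joint angles; "qvel": joint speeds; "joint_torque": joint torques, N m; "eef_pos": TCP position; "tool_rot": TCP orientation; "force": force on the tool from outside, world axes, zero at the start; "torque": the same for the moment, N m; "finger_gap": finger opening in m; "grasp_force": force on a finger pad.
Only numpy, scipy, OpenCV 4.12 (cv2) and the standard library are available. Lean on these libraries where they do the work, as an engineer would, in place of code of your own. Each camera call takes 0.05 s, during which the arm holds its last target. There are 200 camera calls.

## Task

Get the sharpening base ready: turn its anchor knob clockwise until it clicks over, then turn the clamp cam a quarter turn to open the clamp bar. Lay every whetstone on the worktop (two or three) flat and square in a pocket of the base, one to a pocket, any stone in any pocket, same face up as it lies, and finally turn the cam fully back so that the bar is tight against the stones. Leave the spoon and dish brush behind it undisturbed.

Things in the scene. Friction and masses are not known exactly. Their poses are not given: they have to be found in the camera images.
- stone1: whetstone, a rectangular block 90 mm long (its x axis) x 34 mm wide (y) x 22 mm high (z up), about 150 g, grey below with a paler upper layer; origin at the centre of its underside. Lies flat on the worktop at the start, left of the base, its length within 0.7 rad of straight ahead. All stones are alike; two or three are present
- stone2: whetstone, a rectangular block 90 mm long (its x axis) x 34 mm wide (y) x 22 mm high (z up), about 150 g, grey below with a paler upper layer; origin at the centre of its underside. Lies flat on the worktop at the start, left of the base, its length within 0.7 rad of straight ahead. All stones are alike; two or three are present
- stone3: whetstone, a rectangular block 90 mm long (its x axis) x 34 mm wide (y) x 22 mm high (z up), about 150 g, grey below with a paler upper layer; origin at the centre of its underside. Lies flat on the worktop at the start, left of the base, its length within 0.7 rad of straight ahead. All stones are alike; two or three are present
- pocket0 (a point): floor centre of the left pocket, 16 mm above the worktop: where a clamped stone's underside centre lies. x: along the pocket to the fence, away from the robot; y: to the left pocket; z up. The pocket is 38 mm wide between four round-topped steel lugs 11 mm high, 8 mm thick, with 38 mm finger gaps at mid-length on both sides; fence 12 mm high at x = +45 mm; clamp bar 13 mm high at x = -50 mm when open: lower a stone at x = -2.5 mm
- pocket1 (a point): floor centre of the middle pocket, 16 mm above the worktop: where a clamped stone's underside centre lies. Axes and size as pocket0; pockets are 76 mm apart
- pocket2 (a point): floor centre of the right pocket, 16 mm above the worktop: where a clamped stone's underside centre lies. Axes and size as pocket0; pockets are 76 mm apart
- cam_grip (a point): grip centre of the clamp cam, on its upright axis, 60 mm above the worktop, front left on the fixed wooden base (plate 176 x 236 mm, pockets at its far side). The grip is a black bar 52 mm long, 13 wide, 26 high (top 73 mm above the worktop). Axes as the base's (they do not turn with the cam); the bar lies along y when locked
- cam (a joint): angle of the cam, rad: 0 locked (bar tight), grows counterclockwise seen from above to 1.571, open (the grip then points along the base's x). Stays where it is left; friction about 0.12 N m. Starts within 0.1 of locked
- clamp (a joint): steel clamp bar across the near ends of the pockets: m it has moved back towards the robot. 0 to 0.006, driven by the cam in proportion to its angle; under 0.001 when tight on stones
- knob_grip (a point): grip centre of the anchor knob, on its upright axis, 60 mm above the worktop, front right on the base, 120 mm from the cam's axis. The grip is a grey bar 52 mm long, 13 wide, 26 high (top 73 mm above the worktop). Axes as the base's (they do not turn with the knob); the bar lies along x at joint value 0
- knob (a joint): angle of the anchor knob, rad, grows clockwise seen from above. Rests loose at about 0.1; resists with up to 0.15 N m, passes its detent at 0.7 and then snaps on to rest at about 1.3 (anchored); stop at 1.4
- spoon: table spoon, 188 x 39 x 16 mm, lying behind the base, origin at the centre of its underside; bystander
- brush: purple dish brush, 30 x 86 x 22 mm, behind the base, origin at the centre of its underside; bystander

How it is judged:
By the outcome, as a careful person would: the job done as asked, in the order asked, and still so for the second after the job is handed in, with the robot touching nothing.
Of stone1, stone2, stone3 only 2 to 3 are there at a start; the rules pass over those that are not, and their reading is None.
At some moment in a run one of stone1, stone2, stone3 may be knocked a few centimetres aside while the robot is not near it.
Once in a run the grip may slacken for a moment while it holds something.
It also fails if it takes over 210 s, if anything falls off the work surface, if the arm or the gripper's body presses on something with over 40 N, if the wrist force passes 120 N, or if a joint passes its speed limit or range.

## Working session

There is one attempt and no reset: what is moved stays moved. The work goes in short steps, Python scripts to look and compute and a tool call to move; the robot and the scene stay as the last step left them, time stands still between calls to the robot, and variables do not carry over. Pictures are saved under pics/ and viewed, at most 14 in all, crops included, and the job is handed in when it is done.

Besides the shell and the picture viewer there is one more tool, called after ">>>" by a JSON object that holds its "method" and its "body", one argument or row to a line. jog_arm: Moves the arm, as the interface text tells. Its arguments: {"type":"object","properties":{"targets":{"type":"array"}},"required":["targets"]}

```bash
mkdir -p pics; ls; cat > h.py <<'E'
import numpy as np, cv2
from bench import ctrl
def pts(im):
    z=im["z_map"]; v,u=np.mgrid[0:480,0:640]
    P=np.stack([(u-im["cx"])/im["fx"]*z,(v-im["cy"])/im["fy"]*z,z],-1)
    if "mount" in im and im["mount"] is not None:
        s=im["s"]; M=np.array(im["mount"]); P=P@M[:3,:3].T+M[:3,3]
        return P@np.array(s["tool_rot"]).T+np.array(s["eef_pos"])
    return (P-np.array(im["t"]))@np.array(im["R"])
def grab(n,fn=None):
    s=ctrl.read_state(); im=ctrl.get_image(n); im["s"]=s
    if fn: cv2.imwrite("pics/"+fn,im["color"][:,:,::-1])
    return im,pts(im)
E
python3 - <<'E'
from h import *
for n in("top","scene"):
    im,P=grab(n,n+"0.png"); print(n,im["fx"],im["R"],im["t"])
    np.save(n+"0.npy",P)
print(ctrl.read_state())
E
```

```text
pics
top 567.121310112008 [[ 0.039668   -0.99919789  0.00548013]
 [-0.97744351 -0.03994177 -0.20738571]
 [ 0.20743825  0.00287006 -0.9782439 ]] [0.1355864  0.56230783 1.21886225]
scene 480.32975216517923 [[ 0.45326144 -0.89119404 -0.01809008]
 [-0.65903361 -0.32138167 -0.67999157]
 [ 0.60019061  0.32013593 -0.73299674]] [-0.09706817  0.4816933   0.6314024 ]
{'t': 0.1, 'q': array([7.25365118e+01, 1.38265277e+01, 2.21247666e-01, 7.65032401e+01,
       5.11738546e-04, 9.00000560e+01]), 'qvel': array([ 0.0530329 , -0.12134595,  0.2292392 ,  0.00818068, -0.00713588,
        0.02081226]), 'joint_torque': array([-4.90019477e-05, -3.73138154e+01,  2.53009343e+01,  1.08887174e-02,
       -2.39807952e-05,  4.34769788e-06]), 'eef_pos': array([0.14997304, 0.47671663, 0.40391226]), 'tool_rot': array([[-9.53908084e-01,  3.00098374e-01, -5.76915389e-04],
       [ 3.00098929e-01,  9.53906378e-01, -1.80405380e-03],
       [ 8.92965643e-06, -1.89403319e-03, -9.99998206e-01]]), 'force': array([0.9311    , 0.65942113, 0.29829268]), 'torque': array([ 0.03229151,  0.00053225, -0.01629026]), 'grasp_force': 0.0, 'finger_gap': 0.08542078397482301}
```

View pics/top0.png

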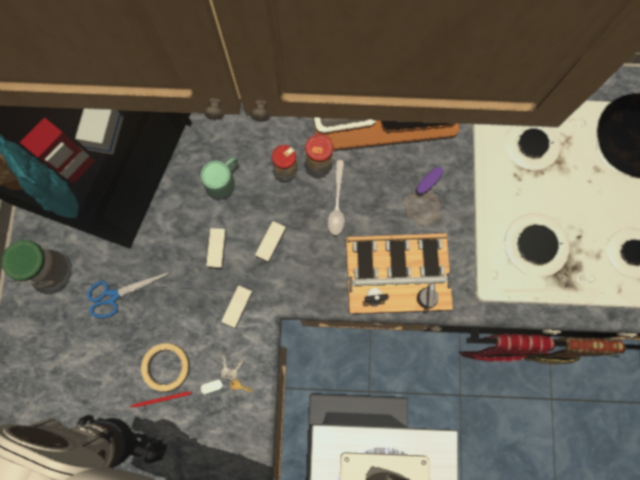

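View pics/scene0.png

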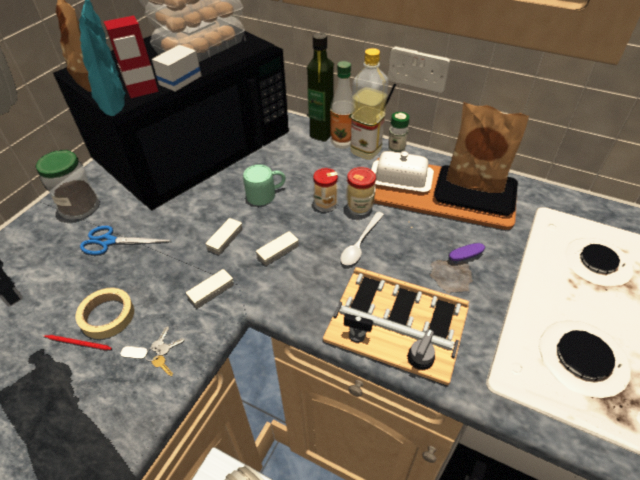

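Top view: three stones near (216,248), (270,242), (237,307); base at cols 347–452, rows 235–312; cam (375,297), knob (428,295); spoon and brush behind the base. Measuring now.

```bash
cat >> h.py <<'E'
def rect(P,m):
    q=P[m][:,:2].astype(np.float32); (c,s,a)=cv2.minAreaRect(q*1000)
    if s[0]<s[1]: s=s[::-1]; a+=90
    a=(a+90)%180-90
    return np.round(c,1),np.round(s,1),round(a,1),len(q)
def stones(P,im,win=None):
    z=P[...,2]; m=((z>.012)&(z<.05)).astype(np.uint8)
    n,l,st,_=cv2.connectedComponentsWithStats(m)
    for i in range(1,n):
        if st[i,4]>150:
            mm=l==i; print(st[i],rect(P,mm),np.round(np.median(z[mm]),3))
E
python3 - <<'E'
from h import *
P=np.load("top0.npy")
class A:pass
stones(P,None)
z=P[...,2]
for r in((280,312,355,395),(280,312,410,445)):
    w=np.zeros(z.shape,bool); w[r[0]:r[1],r[2]:r[3]]=1
    m=w&(z>.064)&(z<.085); print(rect(P,m),np.median(z[m]),P[m].mean(0))
w=np.zeros(z.shape,bool); w[225:320,335:460]=1
print("plate",rect(P,w&(z>.008)&(z<.021)))
for p in((348,237),(447,235),(452,311),(350,313)): print(P[p[1],p[0]])
E
```

```text
[ 600  107   40   68 2019] (array([ 828.4, -540.3]), array([165.1,  97.9]), -5.6, 2019) 0.045
[ 313  118  146   32 2769] (array([827.5,  11.8]), array([354.2,  77.2]), -89.5, 2769) 0.017
[119 122  68 127 703] (array([675.9, 548.7]), array([327.8,  24.3]), -21.5, 703) 0.034
[518 128  32  30 716] (array([ 823.3, -345.9]), array([76.6, 72.6]), -12.7, 716) 0.021
[416 167  27  27 369] (array([716.4, -93.5]), array([85.1, 28.8]), -41.8, 369) 0.022
[205 176  29  22 155] (array([674. , 394.7]), array([68.5, 28.8]), -57.5, 155) 0.031
[  0 200  11  66 358] (array([545.5, 894.5]), array([144.9,  17. ]), -5.3, 358) 0.026
[255 221  30  41 584] (array([553.7, 276.3]), array([90.5, 35. ]), -23.2, 584) 0.022
[ 517  224   43   41 1269] (array([ 573.8, -347.8]), array([96.6, 94. ]), -79.5, 1269) 0.022
[206 228  19  40 595] (array([533.1, 401.3]), array([90.9, 34.9]), -1.6, 595) 0.022
[ 346  234  107   80 7206] (array([491.4, -22.7]), array([236.2, 176.4]), -85.6, 7206) 0.018
[620 239  20  27 399] (array([ 563.9, -559.6]), array([62.1, 42.5]), -3.4, 399) 0.022
[ 36 249  34  41 398] (array([463.4, 759.3]), array([93.3, 54.6]), -12.3, 398) 0.031
[221 286  31  42 623] (array([399.7, 343.9]), array([89.8, 34.8]), -21.4, 623) 0.022
[140 344  49  47 898] (array([260. , 492.1]), array([102.2, 101.6]), -62.7, 898) 0.025
[ 340  453   89   27 1319] (array([70.9,  2.3]), array([190.2,  53. ]), -88.0, 1319) 0.014
(array([426.8,  33.2]), array([50.4, 13.1]), -80.3, 144) 0.07307962220765543 [0.42644896 0.03320047 0.07290475]
(array([436. , -87.1]), array([51.1, 14.1]), -2.4, 151) 0.07237655833095137 [ 0.43628258 -0.08635243  0.07224884]
plate (array([498.1, -11.2]), array([266.7, 215. ]), -87.7, 5441)
[0.56936484 0.09545942 0.02418212]
[ 0.58864299 -0.13906219  0.00154409]
[ 0.41050998 -0.1498468  -0.00042995]
[0.39503178 0.08543331 0.01824172]
```

```bash
cat >> h.py <<'E'
from scipy.spatial.transform import Rotation as Ro
def plan(wps):
    """wps: (x,y,z of pinch mm, yaw of tool y deg) -> shift, turn from measured pose"""
    s=ctrl.read_state(); R=np.array(s["tool_rot"]); p=np.array(s["eef_pos"])*1000
    for x,y,z,a in wps:
        a=np.radians(a); Y=np.array([np.cos(a),np.sin(a),0]); Z=np.array([0,0,-1.]); X=np.cross(Y,Z)
        d=R.T@(np.array([x,y,z+155])-p); r=Ro.from_matrix(R.T@np.stack([X,Y,Z],1)).as_rotvec(degrees=True)
        print(np.round(d,1),np.round(r,1))
BY=np.radians(4.4); BC=np.array([491.4,-22.7])
def tob(P):
    d=P[...,:2]*1000-BC; c,s=np.cos(BY),np.sin(BY)
    return np.stack([d[...,0]*c+d[...,1]*s,-d[...,0]*s+d[...,1]*c,P[...,2]*1000],-1)
def tow(x,y):
    c,s=np.cos(BY),np.sin(BY); return BC+np.array([x*c-y*s,x*s+y*c])
def yaw():
    s=ctrl.read_state(); R=s["tool_rot"]; print("yaw",np.degrees(np.arctan2(R[1,1],R[0,1])),"pinch",np.round(np.array(s["eef_pos"])*1000-[0,0,155],1),"q6",s["q"][5],"t",s["t"],"gap",s["finger_gap"],"grip",s["grasp_force"],"F",np.round(s["force"],1))
E
python3 - <<'E'
from h import *
B=tob(np.load("top0.npy"))
for x0 in range(-30,92,4):
    m=(B[...,0]>=x0)&(B[...,0]<x0+4)
    print(x0,[np.round(np.median(B[m&(abs(B[...,1]-y)<10)][:,2]),0) for y in(76,38,0,-38,-76)])
print(tow(-60,-60))
plan([(436.2,-87,180,88),(436.2,-87,62,88)])
E
```

```text
-30 [np.float64(18.0), np.float64(16.0), np.float64(18.0), np.float64(17.0), np.float64(17.0)]
-26 [np.float64(26.0), np.float64(27.0), np.float64(26.0), np.float64(28.0), np.float64(26.0)]
-22 [np.float64(29.0), np.float64(28.0), np.float64(29.0), np.float64(27.0), np.float64(29.0)]
-18 [np.float64(29.0), np.float64(27.0), np.float64(27.0), np.float64(29.0), np.float64(31.0)]
-14 [np.float64(25.0), np.float64(21.0), np.float64(25.0), np.float64(24.0), np.float64(20.0)]
-10 [np.float64(17.0), np.float64(17.0), np.float64(15.0), np.float64(17.0), np.float64(17.0)]
-6 [np.float64(16.0), np.float64(16.0), np.float64(15.0), np.float64(16.0), np.float64(17.0)]
-2 [np.float64(15.0), np.float64(18.0), np.float64(17.0), np.float64(16.0), np.float64(18.0)]
2 [np.float64(17.0), np.float64(16.0), np.float64(16.0), np.float64(17.0), np.float64(17.0)]
6 [np.float64(17.0), np.float64(16.0), np.float64(16.0), np.float64(18.0), np.float64(16.0)]
10 [np.float64(17.0), np.float64(15.0), np.float64(17.0), np.float64(17.0), np.float64(17.0)]
14 [np.float64(17.0), np.float64(18.0), np.float64(17.0), np.f
[... 1226 characters left out ...]
64(15.0), np.float64(16.0)]
70 [np.float64(17.0), np.float64(18.0), np.float64(16.0), np.float64(17.0), np.float64(16.0)]
74 [np.float64(19.0), np.float64(18.0), np.float64(16.0), np.float64(16.0), np.float64(17.0)]
78 [np.float64(26.0), np.float64(26.0), np.float64(26.0), np.float64(25.0), np.float64(26.0)]
82 [np.float64(28.0), np.float64(29.0), np.float64(27.0), np.float64(27.0), np.float64(27.0)]
86 [np.float64(27.0), np.float64(26.0), np.float64(26.0), np.float64(24.0), np.float64(26.0)]
90 [np.float64(2.0), np.float64(2.0), np.float64(3.0), np.float64(2.0), np.float64(5.0)]
[436.17997655 -87.12630682]
[-442.2 -451.7   69.8] [ -0.1  -0.  -15.5]
[-442.2 -451.5  187.8] [ -0.1  -0.  -15.5]
```

>>> {"method": "jog_arm", "body": {
  "targets": [
    [[-442, -452, 70, 0, 0, -15.5, 45], [-442, -452, 70, 0, 0, -15.5, 45], [-442, -452, 70, 0, 0, -15.5, 45], [-442, -452, 70, 0, 0, -15.5, 45], [-442, -452, 70, 0, 0, -15.5, 45], [-442, -452, 70, 0, 0, -15.5, 45], [-442, -452, 70, 0, 0, -15.5, 45], [-442, -452, 70, 0, 0, -15.5, 45], [-442, -452, 70, 0, 0, -15.5, 45], [-442, -452, 70, 0, 0, -15.5, 45], [-442, -452, 70, 0, 0, -15.5, 45], [-442, -452, 70, 0, 0, -15.5, 45]]
  ]
}}

```text
t: 1.1
eef_pos: [0.3737, 0.0343, 0.3498]
tool_rot: [[-0.999, 0.034, 0.0], [0.034, 0.999, 0.0], [-0.0, 0.0, -1.0]]
force: [1.8, 0.8, -0.1]
finger_gap: 0.045
grasp_force: 0.0
```

```bash
python3 - <<'E'
from h import *
yaw(); plan([(436.2,-87,180,88)])
E
```

```text
yaw 88.0268443390736 pinch [373.7  34.3 194.8] q6 7.216086165277861 t 1.1 gap 0.04499853538083758 grip 0.0 F [ 1.8  0.8 -0.1]
[ -66.7 -119.1   14.8] [0. 0. 0.]
```

>>> {"method": "jog_arm", "body": {
  "targets": [
    [[-67, -119, 15, 0, 0, 0, 45], [-67, -119, 15, 0, 0, 0, 45], [-67, -119, 15, 0, 0, 0, 45], [-67, -119, 15, 0, 0, 0, 45], [-67, -119, 15, 0, 0, 0, 45], [-67, -119, 15, 0, 0, 0, 45], [-67, -119, 15, 0, 0, 0, 45]]
  ]
}}

```text
t: 1.68
eef_pos: [0.4357, -0.084, 0.3347]
tool_rot: [[-0.999, 0.034, -0.002], [0.034, 0.999, 0.001], [0.002, 0.001, -1.0]]
force: [-0.2, 0.6, -1.1]
finger_gap: 0.0447
grasp_force: 0.0
```

```bash
python3 - <<'E'
from h import *
yaw(); im,P=grab("wrist","w0.png"); np.save("w0.npy",P)
z=P[...,2]; m=(z>.066)&(z<.08)
n,l,st,_=cv2.connectedComponentsWithStats(m.astype(np.uint8))
for i in range(1,n):
    if st[i,4]>300: print(st[i],rect(P,l==i),np.median(z[l==i]))
plan([(436.2,-87,180,88),(436.2,-87,62,88)])
E
```

```text
yaw 88.07913364130954 pinch [435.7 -84.  179.7] q6 -8.998243737031485 t 1.6833 gap 0.04471981533307135 grip 0.0 F [-0.2  0.6 -1.1]
[ 307  206   21   79 1561] (array([437.2, -89.2]), array([51. , 12.5]), -2.5, 1561) 0.0716748885523168
[ 464  210   87   34 1791] (array([428.2,  29.9]), array([52.2, 13.8]), -79.9, 1791) 0.07148474889459439
[-0.6 -3.3 -0.1] [ 0.  -0.1  0.1]
[ -0.7  -3.4 117.9] [ 0.  -0.1  0.1]
```

View pics/w0.png

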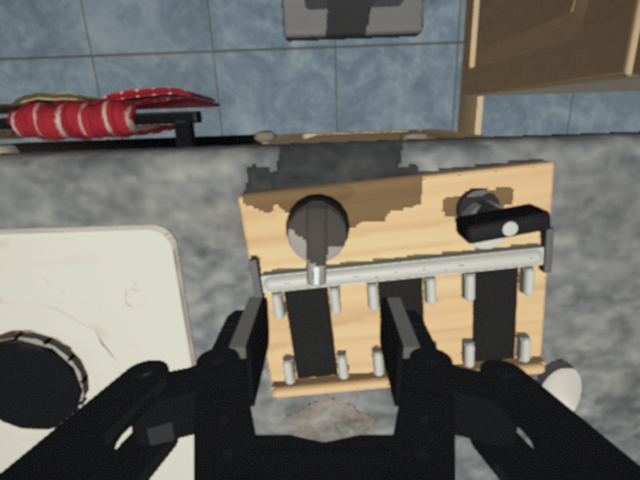

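Wrist view: knob grip at px (318,240), cam grip (505,222), bar horizontal at row 270, pockets empty. Measured knob at ~(437,-88). Descend and grip.

>>> {"method": "jog_arm", "body": {
  "targets": [
    [[-1, -4, 40, 0, 0, 0, 40], [-1, -4, 80, 0, 0, 0, 40], [-1, -4, 117, 0, 0, 0, 40], [-1, -4, 117, 0, 0, 0, 40], [-1, -4, 117, 0, 0, 0, 10], [-1, -4, 117, 0, 0, 0, 0], [-1, -4, 117, 0, 0, 0, 0], [-1, -4, 117, 0, 0, 0, 0], [-1, -4, 117, 0, 0, 0, 0], [-1, -4, 117, 0, 0, 0, 0]]
  ]
}}

```text
t: 2.57
eef_pos: [0.4381, -0.0889, 0.2202]
tool_rot: [[-0.999, 0.034, 0.004], [0.034, 0.999, -0.0], [-0.004, -0.0, -1.0]]
force: [-2.5, 0.7, 8.1]
finger_gap: 0.0116
grasp_force: 60.8
```

```bash
python3 - <<'E'
from h import *
yaw()
B=tob(np.load("w0.npy")); m0=abs(B[...,2]-16)<20
for y in(76,0,-76):
    m=m0&(abs(B[...,1]-y)<15); print(y,[(x0,int(np.median(B[m&(abs(B[...,0]-x0-1)<1)][:,2])) if (m&(abs(B[...,0]-x0-1)<1)).sum()>3 else None) for x0 in list(range(-24,-4,2))+list(range(70,92,2))])
# lugs
z=B[...,2]; m=(z>22)&(z<40)&(B[...,0]>-8)&(B[...,0]<74)&(abs(B[...,1])<118)
n,l,st,_=cv2.connectedComponentsWithStats(m.astype(np.uint8))
for i in range(1,n):
    if st[i,4]>40: print(st[i],np.round(B[l==i].min(0)),np.round(B[l==i].max(0)),np.round(B[l==i].mean(0),1))
E
```

```text
yaw 88.04416838948681 pinch [438.1 -88.9  65.2] q6 -9.52129663087342 t 2.5667 gap 0.011571065954520442 grip 60.79684138298035 F [-2.5  0.7  8.1]
76 [(-24, 24), (-22, 26), (-20, 27), (-18, 27), (-16, 27), (-14, 26), (-12, 24), (-10, None), (-8, 16), (-6, 15), (70, 15), (72, 15), (74, 15), (76, 15), (78, 15), (80, 16), (82, None), (84, None), (86, None), (88, None), (90, None)]
0 [(-24, 24), (-22, 26), (-20, 27), (-18, 27), (-16, 27), (-14, 26), (-12, 24), (-10, None), (-8, None), (-6, 15), (70, None), (72, None), (74, None), (76, None), (78, None), (80, None), (82, None), (84, None), (86, None), (88, None), (90, None)]
-76 [(-24, 24), (-22, 26), (-20, 27), (-18, 28), (-16, 27), (-14, 26), (-12, 24), (-10, None), (-8, 16), (-6, 15), (70, 15), (72, 15), (74, 15), (76, 15), (78, 19), (80, 24), (82, 26), (84, 26), (86, 26), (88, 25), (90, None)]
[543 266   9   7  51] [ -8. 106.  23.] [ -3. 113.  26.] [ -5.4 109.7  23.7]
[523 268  12  28 279] [-8. 92. 22.] [ 15. 100.  27.] [ 2.6 95.4 24.8]
[464 274  11  27 258] [-8. 46. 22.] [14. 54. 28.] [ 2.4 49.6 25. ]
[426 277  11  28 264] [-8. 16. 22.] [14. 24. 28.] [ 2.4 20.  25. ]
[367 283  12  28 257] [ -8. -29.  22.] [ 15. -21.  27.] [  2.4 -25.6  24.9]
[329 287  13  28 256] [ -8. -59.  22.] [ 15. -51.  27.] [  2.6 -55.3  24.9]
[272 293  14  27 254] [  -8. -105.   22.] [ 15. -97.  28.] [   2.5 -100.8   25. ]
[519 336  12  25 231] [53. 92. 22.] [ 74. 100.  27.] [63.3 95.5 24.8]
[464 342  11  25 224] [53. 46. 22.] [74. 54. 27.] [63.2 49.9 24.9]
[373 351  11  24 205] [ 53. -29.  22.] [ 74. -22.  27.] [ 63.2 -25.6  25. ]
[338 355  11  24 202] [ 53. -59.  22.] [ 74. -51.  27.] [ 63.3 -55.2  25. ]
[283 359  12  25 212] [  53. -105.   22.] [ 74. -97.  28.] [  63.  -100.8   24.9]
```

Gripped; wrist picture agrees with pocket centres at base x≈33. Turn clockwise 70°.

>>> {"method": "jog_arm", "body": {
  "targets": [
    [[0, 0, 0, 0, 0, 7, 0], [0, 0, 0, 0, 0, 14, 0], [0, 0, 0, 0, 0, 21, 0], [0, 0, 0, 0, 0, 28, 0], [0, 0, 0, 0, 0, 35, 0], [0, 0, 0, 0, 0, 42, 0], [0, 0, 0, 0, 0, 49, 0], [0, 0, 0, 0, 0, 56, 0], [0, 0, 0, 0, 0, 63, 0], [0, 0, 0, 0, 0, 69, 0], [0, 0, 0, 0, 0, 69, 0], [0, 0, 0, 0, 0, 69, 0]]
  ]
}}

```text
t: 3.57
eef_pos: [0.4377, -0.0895, 0.2202]
tool_rot: [[-0.325, 0.946, 0.003], [0.946, 0.325, -0.002], [-0.003, 0.002, -1.0]]
force: [-4.2, -1.6, 8.8]
finger_gap: 0.0118
grasp_force: 60.9
```

>>> {"method": "jog_arm", "body": {
  "targets": [
    [[0, 0, 0, 0, 0, 0, 40], [0, 0, 0, 0, 0, 0, 40], [0, 0, 0, 0, 0, 0, 40], [0, 0, -30, 0, 0, 0, 40], [0, 0, -60, 0, 0, 0, 40], [0, 0, -60, 0, 0, 0, 40], [0, 0, -60, 0, 0, 0, 40]]
  ]
}}

```text
t: 4.15
eef_pos: [0.4384, -0.089, 0.2799]
tool_rot: [[-0.326, 0.945, 0.005], [0.945, 0.326, -0.001], [-0.002, 0.005, -1.0]]
force: [0.6, 0.6, -0.3]
finger_gap: 0.0398
grasp_force: 0.0
```

```bash
python3 - <<'E'
from h import *
yaw(); im,P=grab("top"); z=P[...,2]
im,P=grab("wrist"); z=P[...,2]; m=(z>.066)&(z<.08)
n,l,st,_=cv2.connectedComponentsWithStats(m.astype(np.uint8))
for i in range(1,n):
    if st[i,4]>300: print(st[i],rect(P,l==i),np.median(z[l==i]))
plan([(427.8,31,130,10),(427.8,31,63,10)])
E
```

```text
yaw 19.045562183735736 pinch [438.4 -89.  124.9] q6 59.48055026441947 t 4.15 gap 0.03979837677665072 grip 0.0 F [ 0.6  0.6 -0.3]
[ 371    0   48   86 2716] (array([430.5,  20.2]), array([32.4, 13.3]), -80.9, 2716) 0.07162139738512524
[ 311  227   27  100 2555] (array([438. , -89.2]), array([51.7, 12.9]), -71.6, 2555) 0.0716884581014551
[116.2  30.3  -7.3] [-0. -0.  9.]
[116.2  30.3  59.7] [-0. -0.  9.]
```

>>> {"method": "jog_arm", "body": {
  "targets": [
    [[115, 31, -7, 0, 0, 9, 40], [115, 31, -7, 0, 0, 9, 40], [115, 31, -7, 0, 0, 9, 40], [115, 31, -7, 0, 0, 9, 40], [115, 31, 25, 0, 0, 9, 40], [115, 31, 60, 0, 0, 9, 40], [115, 31, 60, 0, 0, 9, 40], [115, 31, 60, 0, 0, 9, 10], [115, 31, 60, 0, 0, 9, 0], [115, 31, 60, 0, 0, 9, 0], [115, 31, 60, 0, 0, 9, 0], [115, 31, 60, 0, 0, 9, 0]]
  ]
}}

```text
t: 5.25
eef_pos: [0.4289, 0.0296, 0.2188]
tool_rot: [[-0.173, 0.985, 0.0], [0.985, 0.173, -0.0], [-0.0, 0.0, -1.0]]
force: [-3.2, -1.4, 0.2]
finger_gap: 0.0122
grasp_force: 59.9
```

```bash
python3 -c "
from h import *
yaw()"
```

```text
yaw 9.986462983535258 pinch [428.9  29.6  63.8] q6 83.9640361783665 t 5.25 gap 0.012158753270878644 grip 59.869855642318726 F [-3.2 -1.4  0.2]
```

>>> {"method": "jog_arm", "body": {
  "targets": [
    [[0, 0, 0, 0, 0, -7, 0], [0, 0, 0, 0, 0, -14, 0], [0, 0, 0, 0, 0, -21, 0], [0, 0, 0, 0, 0, -28, 0], [0, 0, 0, 0, 0, -35, 0], [0, 0, 0, 0, 0, -42, 0], [0, 0, 0, 0, 0, -49, 0], [0, 0, 0, 0, 0, -56, 0], [0, 0, 0, 0, 0, -63, 0], [0, 0, 0, 0, 0, -70, 0], [0, 0, 0, 0, 0, -77, 0], [0, 0, 0, 0, 0, -84, 0]]
  ]
}}

```text
t: 6.25
eef_pos: [0.4295, 0.0304, 0.2188]
tool_rot: [[-0.997, -0.076, 0.002], [-0.076, 0.997, 0.003], [-0.002, 0.003, -1.0]]
force: [-0.7, 2.4, -2.0]
finger_gap: 0.012
grasp_force: 59.5
```

>>> {"method": "jog_arm", "body": {
  "targets": [
    [[0, 0, 0, 0, 0, 0, 0], [0, 0, 0, 0, 0, -0.5, 0], [0, 0, 0, 0, 0, -0.5, 0], [0, 0, 0, 0, 0, -0.5, 40], [0, 0, 0, 0, 0, 0, 40], [0, 0, 0, 0, 0, 0, 40], [0, 0, -40, 0, 0, 0, 40], [0, 0, -80, 0, 0, 0, 40], [0, 0, -110, 0, 0, 0, 60], [0, 0, -110, 0, 0, 0, 60], [0, 0, -110, 0, 0, 0, 60], [0, 0, -110, 0, 0, 0, 60]]
  ]
}}

```text
t: 7.25
eef_pos: [0.4289, 0.0298, 0.3278]
tool_rot: [[-0.998, -0.07, 0.0], [-0.07, 0.998, -0.001], [-0.0, -0.001, -1.0]]
force: [0.4, 0.6, 0.3]
finger_gap: 0.0602
grasp_force: 0.0
```

```bash
sed -i 's/BC=np.array(.*/BC=np.array([493.2,-24.8])/' h.py; python3 - <<'E'
from h import *
yaw(); im,P=grab("wrist","w1.png"); z=P[...,2]; m=(z>.066)&(z<.08)
n,l,st,_=cv2.connectedComponentsWithStats(m.astype(np.uint8))
for i in range(1,n):
    if st[i,4]>300: print(st[i],rect(P,l==i),np.median(z[l==i]))
B=tob(P); z=B[...,2]; m=(z>22)&(z<40)&(B[...,0]>-6)&(B[...,0]<74)&(abs(B[...,1])<118)
n,l,st,_=cv2.connectedComponentsWithStats(m.astype(np.uint8))
for i in range(1,n):
    if st[i,4]>100: print(st[i],np.round(B[l==i].mean(0),1))
im,P=grab("top"); stones(P[210:340,190:300],im)
plan([(553.7,274,180,67),(553.7,274,60,67)])
E
```

```text
yaw 94.00197207618447 pinch [428.9  29.8 172.8] q6 -0.023288189263253774 t 7.25 gap 0.06024015228930741 grip 0.0 F [0.4 0.6 0.3]
[ 316  204   22   82 1691] (array([428.2,  30.3]), array([51.6, 13. ]), 3.7, 1691) 0.07164881834257325
[  90  228   86   39 1775] (array([437.7, -88.7]), array([51.5, 13.4]), -70.6, 1775) 0.0716294239353727
[116 295  14  23 229] [  3.1 -97.7  24.9]
[175 294  14  24 225] [  3.1 -52.   25.1]
[214 294  12  20 168] [  1.  -22.5  25.3]
[274 294  11  23 214] [ 2.8 23.3 25.2]
[313 294  10  23 210] [ 2.9 52.9 25.1]
[372 294  11  23 210] [ 2.9 98.5 25.1]
[369 357  11  26 229] [61.8 98.6 25. ]
[128 359  13  19 117] [ 57.3 -97.1  24.2]
[277 358  11  25 230] [62.1 23.3 24.8]
[314 358  10  25 227] [62.1 53.  25. ]
[ 65  11  30  41 580] (array([553.7, 276.5]), array([90.4, 35.2]), -24.0, 580) 0.022
[ 16  18  19  40 593] (array([533.1, 401.6]), array([90.4, 35.2]), -1.3, 593) 0.022
[ 31  76  31  42 624] (array([399.8, 344.6]), array([89.3, 36. ]), -21.4, 624) 0.022
[-142.   234.8   -8.8] [-0.1 -0.2 27. ]
[-142.4  234.9  111.2] [-0.1 -0.2 27. ]
```

>>> {"method": "jog_arm", "body": {
  "targets": [
    [[-144, 235, -8, 0, 0, 28, 60], [-144, 235, -8, 0, 0, 28, 60], [-144, 235, -8, 0, 0, 28, 60], [-144, 235, -8, 0, 0, 28, 60], [-144, 235, -8, 0, 0, 28, 60], [-144, 235, -8, 0, 0, 28, 60], [-144, 235, -8, 0, 0, 28, 60], [-144, 235, 30, 0, 0, 28, 60], [-144, 235, 52, 0, 0, 28, 60], [-144, 235, 52, 0, 0, 28, 60], [-144, 235, 52, 0, 0, 28, 60], [-144, 235, 52, 0, 0, 28, 60]]
  ]
}}

```text
t: 8.35
eef_pos: [0.5563, 0.2742, 0.2762]
tool_rot: [[-0.914, 0.407, -0.0], [0.407, 0.914, -0.0], [0.0, -0.001, -1.0]]
force: [-0.1, -0.1, -0.1]
finger_gap: 0.0601
grasp_force: 0.0
```

```bash
cat >> h.py <<'E'
def near(fn=None,lo=.015,hi=.03):
    yaw(); im,P=grab("wrist",fn); stones_m(P,lo,hi); return P
def stones_m(P,lo,hi):
    z=P[...,2]; m=(z>lo)&(z<hi)
    n,l,st,_=cv2.connectedComponentsWithStats(m.astype(np.uint8))
    for i in range(1,n):
        if st[i,4]>1000: print(st[i],rect(P,l==i),np.round(np.median(z[l==i]),4))
E
python3 - <<'E'
from h import *
near("w2.png"); plan([(555.5,274.3,20,66)])
E
```

```text
yaw 66.00755105553738 pinch [556.3 274.2 121.2] q6 50.236608330544755 t 8.35 gap 0.060067215202157714 grip 0.0 F [-0.1 -0.1 -0.1]
[ 294    0   67   23 1382] (array([439.7, 326.8]), array([33.7,  9.2]), 67.1, 1382) 0.0206
[  462    33   102   179 10865] (array([535.2, 399.3]), array([90. , 35.1]), -1.5, 10865) 0.0208
[ 296  171   59  142 7868] (array([555.6, 274.6]), array([89.9, 34.1]), -23.5, 7868) 0.0209
[   0  246  100  173 6686] (array([526.7,  54.5]), array([97.4, 83.2]), 4.0, 6686) 0.0161
[ 531  300  102   69 1725] (array([671.4, 397.2]), array([66.6, 25.1]), -72.3, 1725) 0.0226
[  1.2  -0.6 102.3] [ 0.1  0.1 -0. ]
```

View pics/w2.png

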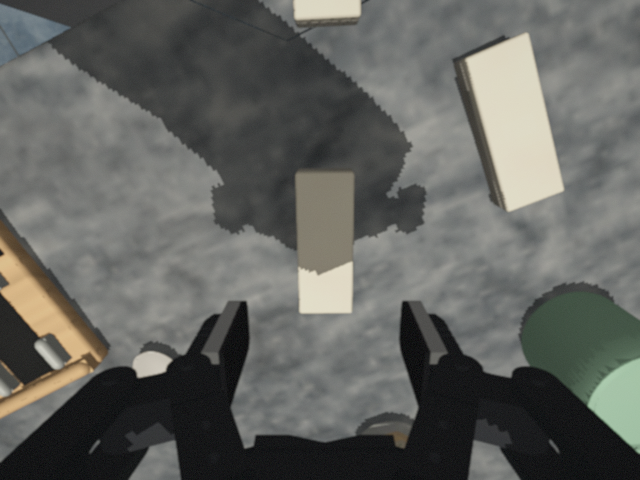

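Stone lies centred under the gripper (px 325,242), aligned. Descend, grip, lift.

>>> {"method": "jog_arm", "body": {
  "targets": [
    [[1, 0, 40, 0, 0, 0.5, 55], [1, 0, 80, 0, 0, 0.5, 55], [1, 0, 101, 0, 0, 0.5, 55], [1, 0, 101, 0, 0, 0.5, 55], [1, 0, 101, 0, 0, 0.5, 30], [1, 0, 101, 0, 0, 0.5, 20], [1, 0, 101, 0, 0, 0.5, 20], [1, 0, 101, 0, 0, 0.5, 20], [1, 0, 101, 0, 0, 0.5, 20], [1, 0, 60, 0, 0, 0.5, 20], [1, 0, 20, 0, 0, 0.5, 20], [1, 0, 0, 0, 0, 0.5, 20]]
  ]
}}

```text
t: 9.4
eef_pos: [0.5563, 0.2755, 0.2813]
tool_rot: [[-0.91, 0.414, 0.006], [0.414, 0.91, 0.003], [-0.004, 0.005, -1.0]]
force: [0.8, 1.3, -0.7]
finger_gap: 0.0327
grasp_force: 61.1
```

```bash
python3 - <<'E'
from h import *
near("w3.png",.1,.16)
for y in(76,0,-76): print(y,tow(30.5,y))
plan([(*tow(30.5,-76),110,94.4),(*tow(30.5,-76),50,94.4)])
E
```

```text
yaw 65.53726447433209 pinch [556.3 275.5 126.3] q6 50.80652974705779 t 9.4 gap 0.03269426958929273 grip 61.11641764640808 F [ 0.8  1.3 -0.7]
[  144   203   361   229 30491] (array([556.1, 276.1]), array([87. , 84.5]), 19.4, 30491) 0.1244
76 [517.77946281  53.31593953]
0 [523.61010894 -22.46006964]
-76 [529.44075508 -98.23607881]
[-129.4 -352.4   17.4] [  0.5   0.6 -28.9]
[-128.9 -353.    77.4] [  0.5   0.6 -28.9]
```

>>> {"method": "jog_arm", "body": {
  "targets": [
    [[-129, -352, 10, 0, 0, -29, 20], [-129, -352, 10, 0, 0, -29, 20], [-129, -352, 10, 0, 0, -29, 20], [-129, -352, 10, 0, 0, -29, 20], [-129, -352, 10, 0, 0, -29, 20], [-129, -352, 10, 0, 0, -29, 20], [-129, -352, 10, 0, 0, -29, 20], [-129, -352, 10, 0, 0, -29, 20], [-129, -352, 10, 0, 0, -29, 20], [-129, -352, 10, 0, 0, -29, 20], [-129, -352, 10, 0, 0, -29, 20], [-129, -352, 10, 0, 0, -29, 20]]
  ]
}}

```text
t: 10.45
eef_pos: [0.5268, -0.0991, 0.2662]
tool_rot: [[-0.997, -0.078, 0.0], [-0.078, 0.997, 0.001], [-0.0, 0.001, -1.0]]
force: [0.4, 0.1, -2.0]
finger_gap: 0.0331
grasp_force: 61.1
```

```bash
cat >> h.py <<'E'
def held(P):
    "held stone's top face and the lugs"
    s=ctrl.read_state(); p=np.array(s["eef_pos"])*1000
    z=P[...,2]*1000; 
    m=(abs(z-(p[2]-155))<12); m[:, :250]=0; m[:,400:]=0; m[330:]=0
    n,l,st,_=cv2.connectedComponentsWithStats(m.astype(np.uint8))
    for i in range(1,n):
        if st[i,4]>500:
            k=l==i; print(st[i],rect(P,k),np.round(np.percentile(z[k],[5,50,95]),1))
def lugs(P):
    B=tob(P); z=B[...,2]; m=(z>22)&(z<31)&(B[...,0]>-6)&(B[...,0]<76)&(abs(B[...,1])<118)
    n,l,st,_=cv2.connectedComponentsWithStats(m.astype(np.uint8))
    for i in range(1,n):
        if st[i,4]>100: print(st[i],np.round(B[l==i].min(0)),np.round(B[l==i].max(0)),np.round(B[l==i].mean(0),1))
E
python3 - <<'E'
from h import *
yaw(); im,P=grab("wrist","w4.png"); held(P); lugs(P)
plan([(*tow(30.5,-76),45,94.4)])
E
```

```text
yaw 94.4585982544086 pinch [526.8 -99.1 111.2] q6 -15.121744510275965 t 10.45 gap 0.033059442708132054 grip 61.065452098846436 F [ 0.4  0.1 -2. ]
[  250   209   150   121 13052] (array([ 502.3, -101.2]), array([56.8, 43.7]), -86.2, 13052) [104.5 109.  112.1]
[361 199  14  20 120] [ -6. -57.  22.] [  5. -49.  27.] [ -2.6 -52.2  25.1]
[413 198  17  35 469] [ -6. -28.  22.] [ 14. -19.  28.] [  3.1 -24.   25. ]
[493 198  20  35 484] [-6. 18. 22.] [14. 26. 28.] [ 3.2 21.6 24.9]
[547 198  21  35 490] [-6. 48. 22.] [14. 57. 28.] [ 3.2 51.4 24.8]
[627 199  13  34 269] [-6. 93. 22.] [14. 99. 26.] [ 5.1 95.7 24. ]
[406 293  15  36 423] [ 52. -28.  22.] [ 74. -19.  28.] [ 62.1 -23.7  24.9]
[480 293  18  37 466] [52. 18. 22.] [75. 27. 27.] [62.6 21.7 24.8]
[605 293  20  37 486] [51. 94. 22.] [ 75. 102.  27.] [62.7 97.2 24.7]
[529 294  19  36 476] [52. 48. 22.] [76. 56. 27.] [62.7 51.4 24.7]
[-2.5 -0.3 66.2] [0.  0.  0.2]
```

View pics/w4.png

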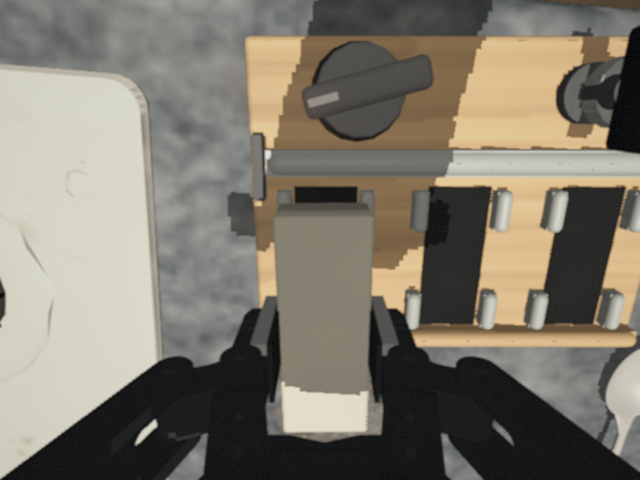

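```bash
cat > hc.py <<'E'
from h import *
def hc(P):
    B=tob(P); s=ctrl.read_state(); pz=np.array(s["eef_pos"])[2]*1000-155
    ok=abs(B[...,2]-pz)<7
    c=[B[v,325,0] for v in range(150,470) if ok[v,325]]
    print("held x",np.round([min(c),max(c),(min(c)+max(c))/2],1), "z", np.median([B[v,325,2] for v in range(240,400)]))
    for v in (225,255,280):
        c=[B[v,u,1] for u in range(240,420) if ok[v,u]]; print("row",v,"y",np.round([min(c),max(c),(min(c)+max(c))/2],1))
E
python3 - <<'E'
from hc import *
yaw(); im,P=grab("wrist"); hc(P); lugs(P)
plan([(*tow(30.5,-76),45,94.4)])
print(tob(np.array(ctrl.read_state()["eef_pos"])))
E
```

```text
yaw 94.56553384136788 pinch [526.9 -98.2 111.2] q6 -15.128516081210684 t 10.5 gap 0.03229431183950493 grip 61.06373906135559 F [ 0.8  0.3 -1. ]
held x [-18.2  71.2  26.5] z 108.94968318170609
row 225 y [-93.8 -60.1 -76.9]
row 255 y [-93.3 -59.5 -76.4]
row 280 y [-93.4 -59.4 -76.4]
[411 198  17  35 459] [ -6. -28.  22.] [ 14. -19.  28.] [  3.1 -23.9  25. ]
[492 198  20  35 484] [-6. 18. 22.] [13. 26. 27.] [ 3.2 21.6 25. ]
[545 198  22  35 493] [-6. 48. 22.] [14. 57. 28.] [ 3.  51.4 24.8]
[626 199  14  34 314] [-6. 94. 22.] [ 13. 101.  27.] [ 4.6 96.  24.2]
[405 293  15  36 413] [ 52. -27.  22.] [ 75. -19.  27.] [ 61.5 -23.6  24.9]
[478 293  19  37 469] [52. 18. 22.] [75. 27. 27.] [62.6 21.7 24.7]
[527 293  20  37 475] [52. 48. 22.] [75. 56. 28.] [62.5 51.5 24.7]
[602 293  22  37 501] [52. 94. 22.] [ 76. 103.  27.] [62.6 97.2 24.6]
[-2.3 -0.9 66.1] [0.  0.  0.2]
[ 28.16665385 -75.1646854  266.11902179]
```

>>> {"method": "jog_arm", "body": {
  "targets": [
    [[-4, -1, 0, 0, 0, 0, 20], [-4, -1, 25, 0, 0, 0, 20], [-4, -1, 45, 0, 0, 0, 20], [-4, -1, 55, 0, 0, 0, 20], [-4, -1, 60, 0, 0, 0, 20], [-4, -1, 64, 0, 0, 0, 20], [-4, -1, 67, 0, 0, 0, 20], [-4, -1, 69, 0, 0, 0, 20], [-4, -1, 70, 0, 0, 0, 20], [-4, -1, 70, 0, 0, 0, 20]]
  ]
}}

```text
t: 11.38
eef_pos: [0.5313, -0.0994, 0.1965]
tool_rot: [[-0.997, -0.079, 0.001], [-0.079, 0.997, 0.001], [-0.001, 0.0, -1.0]]
force: [0.3, 1.3, -2.1]
finger_gap: 0.0325
grasp_force: 61.1
```

```bash
python3 - <<'E'
from hc import *
yaw(); im,P=grab("wrist","w5.png"); hc(P); lugs(P)
E
```

```text
yaw 94.54098689103361 pinch [531.3 -99.4  41.5] q6 -15.150830299946941 t 11.3833 gap 0.03246986519931793 grip 61.08790397644043 F [ 0.3  1.3 -2.1]
held x [-13.5  76.1  31.3] z 39.375857653307634
row 225 y [-95.  -61.3 -78.1]
row 255 y [-94.9 -61.3 -78.1]
row 280 y [-95.  -61.3 -78.2]
[258 225  18  48 696] [  -6. -103.   22.] [ 13. -97.  28.] [  3.  -99.8  25.4]
[377 225  24  49 933] [ -6. -57.  22.] [ 13. -49.  28.] [  2.9 -53.7  25. ]
[453 225  27  49 962] [ -6. -28.  22.] [ 14. -19.  27.] [  3.  -24.3  24.9]
[ 570  225   33   49 1036] [-6. 18. 22.] [14. 27. 27.] [ 3.  21.2 24.8]
[443 355  16  13 140] [ 51. -28.  22.] [ 56. -21.  27.] [ 53.3 -24.7  23.8]
[610 355  30  50 960] [51. 47. 22.] [75. 56. 27.] [62.4 51.  24.6]
[543 356  28  49 914] [51. 18. 22.] [76. 26. 27.] [62.1 21.3 24.7]
[273 370   9  34 135] [  57. -100.   24.] [ 74. -96.  27.] [ 67.8 -97.4  25.4]
```

View pics/w5.png

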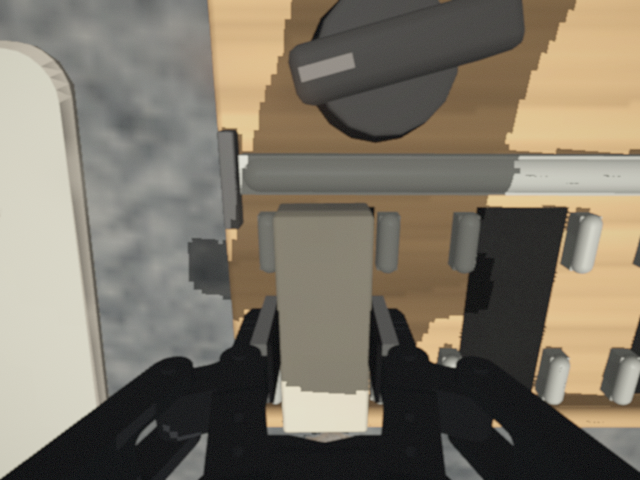

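Stone (cols 277–372) sits between the lugs, x fits; about 2 mm to go. Lower, release, rise, and head for the next stone.

>>> {"method": "jog_arm", "body": {
  "targets": [
    [[0, 1, 1.5, 0, 0, 0, 20], [0, 1, 3, 0, 0, 0, 20], [0, 1, 3, 0, 0, 0, 20], [0, 1, 3, 0, 0, 0, 46], [0, 1, 3, 0, 0, 0, 46], [0, 1, 3, 0, 0, 0, 46], [0, 1, 3, 0, 0, 0, 46], [0, 1, -30, 0, 0, 0, 46], [0, 1, -65, 0, 0, 0, 46], [0, 1, -65, 0, 0, 0, 46], [0, 1, -65, 0, 0, 0, 46], [0, 1, -65, 0, 0, 0, 46]]
  ]
}}

```text
t: 12.43
eef_pos: [0.5307, -0.0986, 0.2609]
tool_rot: [[-0.997, -0.079, 0.0], [-0.079, 0.997, -0.0], [-0.0, -0.0, -1.0]]
force: [-0.4, -0.2, -0.3]
finger_gap: 0.046
grasp_force: 0.0
```

```bash
python3 - <<'E'
from hc import *
yaw(); im,P=grab("wrist"); stones_m(P,.033,.045); lugs(P); B=tob(P); z=B[...,2]; m=(z>33)&(z<45)&(abs(B[...,1]+76)<30)&(abs(B[...,0]-33)<60)
print(np.round(B[m].min(0),1),np.round(B[m].max(0),1),np.median(z[m]))
im,P=grab("top"); stones(P[210:340,190:300],im)
E
```

```text
yaw 94.53309692957653 pinch [530.7 -98.6 105.9] q6 -15.053644241154446 t 12.4333 gap 0.04600011304903058 grip 0.0 F [-0.4 -0.2 -0.3]
[ 317   29   83   43 1736] (array([424. , -94.6]), array([36.7, 12. ]), -71.0, 1736) 0.0438
[ 600   46   36   74 1205] (array([429. ,  27.4]), array([31.7, 12.6]), 4.1, 1205) 0.0369
[ 324   85   86   45 2017] (array([450.7, -84.9]), array([39.4, 14.4]), -71.0, 2017) 0.0438
[  289   182    68   159 10130] (array([530.3, -99.5]), array([90.4, 34.1]), 5.3, 10130) 0.0368
[276 193  15  36 448] [  -6. -103.   22.] [ 13. -96.  28.] [  3.2 -99.2  25.2]
[361 193  16  36 484] [ -6. -57.  22.] [ 13. -49.  27.] [  3.1 -53.5  25. ]
[415 193  18  36 491] [ -6. -28.  22.] [ 14. -19.  27.] [  3. -24.  25.]
[553 193  22  36 526] [-6. 48. 22.] [14. 57. 28.] [ 3.1 51.3 24.8]
[499 194  20  35 512] [-6. 18. 22.] [13. 26. 27.] [ 3.1 21.6 24.9]
[280 291  14  37 467] [  52. -103.   22.] [ 75. -95.  27.] [ 62.2 -98.9  24.9]
[358 291  15  37 461] [ 52. -57.  22.] [ 75. -49.  27.] [ 62.5 -53.5  24.9]
[409 291  15  24 264] [ 52. -27.  22.] [ 66. -19.  27.] [ 57.5 -23.7  24.7]
[484 291  19  38 488] [51. 18. 22.] [75. 27. 27.] [62.5 21.7 24.7]
[534 291  20  38 513] [52. 48. 22.] [75. 56. 27.] [62.6 51.4 24.7]
[611 291  23  38 537] [52. 94. 22.] [ 75. 102.  27.] [62.7 97.1 24.6]
[-14.  -95.   33.1] [ 76.7 -59.8  39. ] 36.84540452224146
[ 16  18  20  40 598] (array([533.3, 401.4]), array([91.1, 35.7]), -1.0, 598) 0.022
[ 31  76  31  42 621] (array([399.6, 344.1]), array([89.5, 34.7]), -21.5, 621) 0.022
```

>>> {"method": "jog_arm", "body": {
  "targets": [
    [[-44, 496, -25, 0, 0, 5.7, 60], [-44, 496, -25, 0, 0, 5.7, 60], [-44, 496, -25, 0, 0, 5.7, 60], [-44, 496, -25, 0, 0, 5.7, 60], [-44, 496, -25, 0, 0, 5.7, 60], [-44, 496, -25, 0, 0, 5.7, 60], [-44, 496, -25, 0, 0, 5.7, 60], [-44, 496, -25, 0, 0, 5.7, 60], [-44, 496, -25, 0, 0, 5.7, 60], [-44, 496, -25, 0, 0, 5.7, 60], [-44, 496, -25, 0, 0, 5.7, 60], [-44, 496, -25, 0, 0, 5.7, 60]]
  ]
}}

```text
t: 13.53
eef_pos: [0.5347, 0.4013, 0.2841]
tool_rot: [[-1.0, 0.02, -0.002], [0.02, 1.0, -0.002], [0.002, -0.002, -1.0]]
force: [1.9, -0.3, 0.4]
finger_gap: 0.0599
grasp_force: 0.0
```

```bash
python3 - <<'E'
from hc import *
yaw(); plan([(535.2,399.3,110,88.8)])
E
```

```text
yaw 88.86540447532796 pinch [534.7 401.3 129.1] q6 38.026262271666326 t 13.5333 gap 0.05989888758788795 grip 0.0 F [ 1.9 -0.3  0.4]
[-0.6 -2.  19.1] [-0.1 -0.1  0.1]
```

>>> {"method": "jog_arm", "body": {
  "targets": [
    [[0, -1, 10, 0, 0, 0, 60], [0, -1, 10, 0, 0, 0, 60], [0, -1, 10, 0, 0, 0, 60]]
  ]
}}

```text
t: 13.78
eef_pos: [0.5346, 0.3979, 0.2732]
tool_rot: [[-1.0, 0.02, -0.004], [0.02, 1.0, -0.004], [0.004, -0.004, -1.0]]
force: [0.5, -0.5, -0.3]
finger_gap: 0.0601
grasp_force: 0.0
```

```bash
python3 - <<'E'
from hc import *
near()
E
```

```text
yaw 88.8740062265364 pinch [534.6 397.9 118.2] q6 37.78893958348218 t 13.7833 gap 0.06007174751481363 grip 0.0 F [ 0.5 -0.5 -0.3]
[ 159    0   91  103 6686] (array([419. , 335.5]), array([52.8, 34.5]), -21.0, 6686) 0.0208
[ 301  176   60  143 8029] (array([534.9, 399.6]), array([90.3, 34.1]), -1.5, 8029) 0.0208
[ 566  259   74  139 2543] (array([590.3, 574.6]), array([96.3,  4.1]), -18.0, 2543) 0.0226
[ 297  413   86   26 1156] (array([667.3, 404.5]), array([61.5, 18.9]), -89.6, 1156) 0.022
```

>>> {"method": "jog_arm", "body": {
  "targets": [
    [[-1, 1.5, 40, 0, 0, 0.4, 55], [-1, 1.5, 78, 0, 0, 0.4, 55], [-1, 1.5, 98, 0, 0, 0.4, 55], [-1, 1.5, 98, 0, 0, 0.4, 55], [-1, 1.5, 98, 0, 0, 0.4, 30], [-1, 1.5, 98, 0, 0, 0.4, 20], [-1, 1.5, 98, 0, 0, 0.4, 20], [-1, 1.5, 98, 0, 0, 0.4, 20], [-1, 1.5, 98, 0, 0, 0.4, 20], [-1, 1.5, 60, 0, 0, 0.4, 20], [-1, 1.5, 20, 0, 0, 0.4, 20], [-1, 1.5, -5, 0, 0, 0.4, 20]]
  ]
}}

```text
t: 14.83
eef_pos: [0.537, 0.4003, 0.2852]
tool_rot: [[-1.0, 0.027, 0.004], [0.027, 1.0, 0.003], [-0.003, 0.003, -1.0]]
force: [1.8, 0.0, -1.0]
finger_gap: 0.0323
grasp_force: 62.8
```

```bash
python3 - <<'E'
from hc import *
yaw(); plan([(*tow(32,0),120,94.4)])
E
```

```text
yaw 88.44588905946412 pinch [537.  400.3 130.2] q6 38.257628322741944 t 14.8333 gap 0.032309522059134815 grip 62.8304922580719 F [ 1.8  0.  -1. ]
[ 4.000e-01 -4.228e+02  9.100e+00] [ 0.1  0.2 -6. ]
```

>>> {"method": "jog_arm", "body": {
  "targets": [
    [[0, -423, 5, 0, 0, -6, 20], [0, -423, 10, 0, 0, -6, 20], [0, -423, 10, 0, 0, -6, 20], [0, -423, 10, 0, 0, -6, 20], [0, -423, 10, 0, 0, -6, 20], [0, -423, 10, 0, 0, -6, 20], [0, -423, 10, 0, 0, -6, 20], [0, -423, 10, 0, 0, -6, 20], [0, -423, 10, 0, 0, -6, 20], [0, -423, 10, 0, 0, -6, 20], [0, -423, 10, 0, 0, -6, 20], [0, -423, 10, 0, 0, -6, 20]]
  ]
}}

```text
t: 15.83
eef_pos: [0.5249, -0.0257, 0.2717]
tool_rot: [[-0.997, -0.072, 0.001], [-0.072, 0.997, -0.0], [-0.001, -0.0, -1.0]]
force: [0.2, 0.6, -1.4]
finger_gap: 0.0324
grasp_force: 62.8
```

>>> {"method": "jog_arm", "body": {
  "targets": [
    [[0, 0, 15, 0, 0, 0, 20], [0, 0, 15, 0, 0, 0, 20], [0, 0, 15, 0, 0, 0, 20], [0, 0, 15, 0, 0, 0, 20]]
  ]
}}

```text
t: 16.17
eef_pos: [0.5252, -0.0217, 0.2564]
tool_rot: [[-0.997, -0.079, 0.0], [-0.079, 0.997, 0.0], [-0.0, 0.0, -1.0]]
force: [-0.8, -0.1, -1.2]
finger_gap: 0.0324
grasp_force: 62.7
```

```bash
python3 - <<'E'
from hc import *
yaw(); im,P=grab("wrist","w6.png"); hc(P); lugs(P)
print(tob(np.array(ctrl.read_state()["eef_pos"])))
E
```

```text
yaw 94.55879034414053 pinch [525.2 -21.7 101.4] q6 -6.925613116790238 t 16.1667 gap 0.032420127825950974 grip 62.72460579872131 F [-0.8 -0.1 -1.2]
held x [-15.4  73.6  29.1] z 97.33962928904467
row 225 y [-16.5  16.8   0.2]
row 255 y [-16.6  17.    0.2]
row 280 y [-16.5  17.    0.3]
[127 193  10  36 126] [  -6. -103.   22.] [ 13. -99.  28.] [   3.  -100.9   25.4]
[203 194  20 142 702] [ -6. -62.  22.] [ 75. -59.  31.] [ 32.3 -60.4  26.4]
[216 194  18  36 513] [ -6. -57.  22.] [ 14. -49.  27.] [  3.2 -52.5  25.1]
[273 194  15  33 144] [ -6. -27.  22.] [ 12. -19.  27.] [ -1.3 -24.7  24.9]
[414 194  19  37 518] [-6. 48. 22.] [14. 57. 27.] [ 3.1 52.1 25. ]
[500 195  21  36 531] [-6. 94. 22.] [ 14. 103.  27.] [ 3.1 97.6 24.9]
[144 294  10  37 170] [  52. -103.   22.] [ 74. -98.  28.] [  62.7 -100.4   25.5]
[225 294  16  38 484] [ 52. -57.  22.] [ 75. -49.  27.] [ 62.6 -52.5  25. ]
[408 294  16  38 479] [51. 48. 22.] [75. 57. 28.] [62.3 52.2 25. ]
[485 294  19  38 507] [52. 94. 22.] [ 75. 103.  28.] [62.5 97.7 24.8]
[ 32.25051435   0.50829785 256.60902419]
```

Stone 2 lines up with pocket1 to within 1.5 mm. Lower, release, rise.

>>> {"method": "jog_arm", "body": {
  "targets": [
    [[-1.5, -0.4, 20, 0, 0, 0.2, 20], [-1.5, -0.4, 40, 0, 0, 0.2, 20], [-1.5, -0.4, 48, 0, 0, 0.2, 20], [-1.5, -0.4, 52, 0, 0, 0.2, 20], [-1.5, -0.4, 55, 0, 0, 0.2, 20], [-1.5, -0.4, 57, 0, 0, 0.2, 20], [-1.5, -0.4, 58, 0, 0, 0.2, 20], [-1.5, -0.4, 59, 0, 0, 0.2, 20], [-1.5, -0.4, 59, 0, 0, 0.2, 20]]
  ]
}}

```text
t: 16.97
eef_pos: [0.5268, -0.0233, 0.1975]
tool_rot: [[-0.997, -0.074, 0.001], [-0.074, 0.997, -0.0], [-0.001, -0.0, -1.0]]
force: [-0.2, 0.5, -2.7]
finger_gap: 0.0325
grasp_force: 62.7
```

```bash
python3 - <<'E'
from hc import *
yaw(); im,P=grab("wrist"); hc(P); lugs(P)
E
```

```text
yaw 94.23099022295334 pinch [526.8 -23.3  42.5] q6 -6.768693397798191 t 16.9667 gap 0.032542015205855736 grip 62.7100145816803 F [-0.2  0.5 -2.7]
held x [-14.2  74.8  30.3] z 38.338010926583635
row 225 y [-18.   15.3  -1.4]
row 255 y [-18.1  15.3  -1.4]
row 280 y [-18.2  15.3  -1.4]
[178 221  27  49 947] [ -6. -57.  22.] [ 13. -49.  28.] [  3.  -52.3  25. ]
[258 221  19  49 796] [ -6. -27.  22.] [ 14. -20.  27.] [  2.9 -23.4  25.3]
[377 220  23  49 922] [-6. 19. 22.] [13. 27. 28.] [ 2.9 22.3 25. ]
[453 220  26  49 950] [-6. 48. 22.] [13. 56. 27.] [ 2.9 51.8 25. ]
[ 570  220   31   49 1012] [-6. 94. 22.] [ 13. 103.  27.] [ 3.  97.2 24.9]
[ 159  222   31  136 1293] [ -6. -62.  22.] [ 54. -60.  31.] [ 21.1 -60.6  26.3]
[195 351  20  16 220] [ 52. -57.  22.] [ 57. -49.  27.] [ 54.  -52.6  24.4]
[442 350  20  18 217] [51. 48. 22.] [58. 56. 27.] [54.2 51.7 24.2]
[542 351  28  49 905] [51. 94. 22.] [ 75. 102.  27.] [62.2 97.3 24.7]
```

>>> {"method": "jog_arm", "body": {
  "targets": [
    [[0, 0.8, 1, 0, 0, 0, 20], [0, 0.8, 2, 0, 0, 0, 20], [0, 0.8, 2, 0, 0, 0, 20], [0, 0.8, 2, 0, 0, 0, 46], [0, 0.8, 2, 0, 0, 0, 46], [0, 0.8, 2, 0, 0, 0, 46], [0, 0.8, 2, 0, 0, 0, 46], [0, 0.8, -30, 0, 0, 0, 46], [0, 0.8, -65, 0, 0, 0, 46], [0, 0.8, -88, 0, 0, 0, 46], [0, 0.8, -88, 0, 0, 0, 46], [0, 0.8, -88, 0, 0, 0, 46]]
  ]
}}

```text
t: 18.02
eef_pos: [0.5272, -0.0225, 0.2867]
tool_rot: [[-0.997, -0.074, 0.004], [-0.074, 0.997, -0.0], [-0.004, -0.001, -1.0]]
force: [-0.1, 0.2, -1.0]
finger_gap: 0.0459
grasp_force: 0.0
```

```bash
python3 - <<'E'
from hc import *
yaw(); im,P=grab("wrist","w7.png"); lugs(P); B=tob(P); z=B[...,2]
for y in(-76,0):
    m=(z>33)&(z<45)&(abs(B[...,1]-y)<30)&(abs(B[...,0]-33)<60)
    print(rect(P,m),np.round(B[m].min(0),1),np.round(B[m].max(0),1),np.median(z[m]))
im,P=grab("top"); stones(P[210:340,190:300],im)
plan([(401.6,342,125,68.8)])
E
```

```text
yaw 94.23911170628516 pinch [527.2 -22.5 131.7] q6 -6.6836314663505725 t 18.0167 gap 0.04592430242631044 grip 0.0 F [-0.1  0.2 -1. ]
[220 179  16 128 479] [ -6. -61.  22.] [ 75. -59.  31.] [ 32.3 -60.3  26.3]
[230 179  16  33 406] [ -6. -57.  22.] [ 14. -49.  28.] [  3.2 -52.6  25.1]
[281 179  14  33 404] [ -6. -27.  22.] [ 14. -19.  27.] [  3.1 -22.9  25.1]
[357 179  14  32 396] [-6. 19. 22.] [13. 27. 27.] [ 3.2 22.6 25.1]
[406 179  16  32 411] [-6. 49. 22.] [13. 57. 28.] [ 3.2 52.2 25. ]
[481 179  19  32 424] [-6. 94. 22.] [ 13. 103.  27.] [ 3.2 97.8 24.8]
[153 180   9  31 148] [  -6. -103.   24.] [ 13. -98.  28.] [   3.  -100.5   25.6]
[238 269  14  34 375] [ 52. -57.  22.] [ 74. -49.  28.] [ 62.1 -52.6  24.9]
[284 269  14  34 384] [ 52. -27.  22.] [ 75. -19.  28.] [ 62.6 -22.9  25. ]
[355 268  13  35 394] [52. 19. 22.] [75. 27. 28.] [62.8 22.6 24.9]
[401 268  14  35 393] [51. 49. 22.] [75. 57. 28.] [62.5 52.3 24.9]
[470 269  16  34 408] [52. 94. 22.] [ 76. 102.  28.] [62.7 97.8 24.8]
[166 270  10  33 186] [  52. -103.   22.] [ 75. -98.  28.] [  62.9 -100.    25.6]
(array([530.8, -99.2]), array([90.9, 34.4]), 5.3, 8441) [-13.9 -94.7  33. ] [ 77.1 -59.5  39.5] 36.89640260612387
(array([524.1, -23.1]), array([90.1, 34.1]), 4.1, 8309) [-14.1 -17.9  33.3] [76.  16.5 39. ] 36.85125191799682
[ 37  57  30  42 611] (array([442.4, 334.6]), array([90., 35.]), -21.3, 611) 0.022
[ 97.1 372.7   4.4] [-0.  -0.1 25.4]
```

View pics/w7.png

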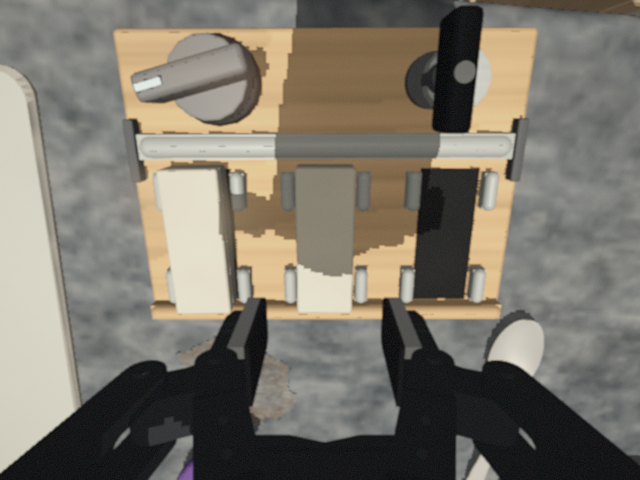

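Two stones seated (cols 165–235 and 296–354), left pocket free. The third stone was knocked to ~(444,332); going there.

>>> {"method": "jog_arm", "body": {
  "targets": [
    [[55, 360, 0, 0, 0, 25.5, 60], [55, 360, 0, 0, 0, 25.5, 60], [55, 360, 0, 0, 0, 25.5, 60], [55, 360, 0, 0, 0, 25.5, 60], [55, 360, 0, 0, 0, 25.5, 60], [55, 360, 0, 0, 0, 25.5, 60], [55, 360, 0, 0, 0, 25.5, 60], [55, 360, 0, 0, 0, 25.5, 60], [55, 360, 0, 0, 0, 25.5, 60], [55, 360, 10, 0, 0, 25.5, 60], [55, 360, 10, 0, 0, 25.5, 60], [55, 360, 10, 0, 0, 25.5, 60]]
  ]
}}

```text
t: 19.12
eef_pos: [0.444, 0.3319, 0.2727]
tool_rot: [[-0.932, 0.362, -0.004], [0.362, 0.932, -0.004], [0.002, -0.005, -1.0]]
force: [0.2, -1.2, 0.1]
finger_gap: 0.0599
grasp_force: 0.0
```

>>> {"method": "jog_arm", "body": {
  "targets": [
    [[0, 0, 0, 0, 0, 0, 60], [0, 0, 0, 0, 0, 0, 60]]
  ]
}}

```text
t: 19.28
eef_pos: [0.4455, 0.3309, 0.2748]
tool_rot: [[-0.931, 0.365, -0.001], [0.365, 0.931, -0.001], [0.0, -0.001, -1.0]]
force: [-0.3, 0.4, 0.7]
finger_gap: 0.0597
grasp_force: 0.0
```

```bash
python3 - <<'E'
from hc import *
near(); plan([(444.2,332.4,20,68.8)])
E
```

```text
yaw 68.5944478010736 pinch [445.5 330.9 119.8] q6 58.00825776402307 t 19.2833 gap 0.059711417054240296 grip 0.0 F [-0.3  0.4  0.7]
[ 298  170   60  143 8037] (array([444.3, 332.5]), array([90.3, 34.1]), -21.3, 8037) 0.0209
[   0  372   44   90 1751] (array([491.4,  77.1]), array([81.3, 30.9]), -35.7, 1751) 0.019
[  1.9   0.9 100.1] [-0.  -0.  -0.2]
```

>>> {"method": "jog_arm", "body": {
  "targets": [
    [[2, 1, 40, 0, 0, 0, 55], [2, 1, 80, 0, 0, 0, 55], [2, 1, 100, 0, 0, 0, 55], [2, 1, 100, 0, 0, 0, 55], [2, 1, 100, 0, 0, 0, 30], [2, 1, 100, 0, 0, 0, 20], [2, 1, 100, 0, 0, 0, 20], [2, 1, 100, 0, 0, 0, 20], [2, 1, 100, 0, 0, 0, 20], [2, 1, 60, 0, 0, 0, 20], [2, 1, 20, 0, 0, 0, 20], [2, 1, -5, 0, 0, 0, 20]]
  ]
}}

```text
t: 20.33
eef_pos: [0.4439, 0.3345, 0.2834]
tool_rot: [[-0.932, 0.363, 0.003], [0.363, 0.932, 0.002], [-0.002, 0.003, -1.0]]
force: [1.6, -0.1, -1.5]
finger_gap: 0.0328
grasp_force: 61.6
```

```bash
python3 - <<'E'
from hc import *
yaw(); plan([(*tow(31.5,75.7),115,94.4)])
E
```

```text
yaw 68.74605134155752 pinch [443.9 334.5 128.4] q6 58.25356815105771 t 20.3333 gap 0.0328362667419005 grip 61.562204360961914 F [ 1.6 -0.1 -1.5]
[-171.8 -235.2   13. ] [  0.1   0.1 -25.7]
```

>>> {"method": "jog_arm", "body": {
  "targets": [
    [[-172, -235, 0, 0, 0, -25.5, 20], [-172, -235, 0, 0, 0, -25.5, 20], [-172, -235, 0, 0, 0, -25.5, 20], [-172, -235, 0, 0, 0, -25.5, 20], [-172, -235, 0, 0, 0, -25.5, 20], [-172, -235, 0, 0, 0, -25.5, 20], [-172, -235, 0, 0, 0, -25.5, 20], [-172, -235, 10, 0, 0, -25.5, 20], [-172, -235, 20, 0, 0, -25.5, 20], [-172, -235, 20, 0, 0, -25.5, 20], [-172, -235, 20, 0, 0, -25.5, 20], [-172, -235, 20, 0, 0, -25.5, 20]]
  ]
}}

```text
t: 21.33
eef_pos: [0.5183, 0.0541, 0.26]
tool_rot: [[-0.997, -0.076, -0.001], [-0.076, 0.997, 0.0], [0.001, 0.0, -1.0]]
force: [-0.1, -0.6, -2.2]
finger_gap: 0.0328
grasp_force: 61.5
```

>>> {"method": "jog_arm", "body": {
  "targets": [
    [[0, 0, 0, 0, 0, 0, 20], [0, 0, 0, 0, 0, 0, 20]]
  ]
}}

```text
t: 21.5
eef_pos: [0.5186, 0.054, 0.2605]
tool_rot: [[-0.997, -0.076, 0.001], [-0.076, 0.997, 0.0], [-0.001, 0.0, -1.0]]
force: [0.7, -0.1, -1.8]
finger_gap: 0.0329
grasp_force: 61.5
```

```bash
python3 - <<'E'
from hc import *
yaw(); im,P=grab("wrist"); hc(P); lugs(P)
E
```

```text
yaw 94.36127884192905 pinch [518.6  54.  105.5] q6 1.5828756549571372 t 21.5 gap 0.032888720463863846 grip 61.48134112358093 F [ 0.7 -0.1 -1.8]
held x [-13.6  75.8  31.1] z 105.11006978664551
row 225 y [59.3 92.8 76.1]
row 255 y [59.2 92.7 76. ]
row 280 y [59.5 92.8 76.1]
[ 75 193  22  36 543] [ -6. -57.  22.] [ 13. -48.  27.] [  3.  -51.7  24.9]
[  58  194   41  142 1491] [ -6. -62.  22.] [ 76. -58.  31.] [ 32.5 -60.4  26.5]
[131 194  12  35 211] [ -6. -27.  24.] [ 13. -22.  28.] [  2.9 -24.1  25.6]
[208 194  17 139 657] [-6. 15. 22.] [75. 17. 31.] [32.2 16.2 26.4]
[218 194  17  35 494] [-6. 19. 22.] [13. 27. 27.] [ 3.  23.6 25.1]
[274 194  15  25 229] [-6. 49. 22.] [ 7. 57. 27.] [-1.6 52.6 25.1]
[359 194  16  24 212] [-6. 95. 22.] [  7. 103.  28.] [-1.8 99.  25. ]
[ 96 292  20  37 527] [ 52. -57.  22.] [ 75. -48.  28.] [ 62.6 -51.7  24.8]
[148 293   9  36 173] [ 52. -27.  22.] [ 74. -22.  27.] [ 62.6 -24.3  25.5]
[227 292  15  37 469] [52. 19. 22.] [75. 27. 27.] [62.3 23.5 24.9]
```

>>> {"method": "jog_arm", "body": {
  "targets": [
    [[0, -0.3, 20, 0, 0, 0, 20], [0, -0.3, 40, 0, 0, 0, 20], [0, -0.3, 52, 0, 0, 0, 20], [0, -0.3, 57, 0, 0, 0, 20], [0, -0.3, 60, 0, 0, 0, 20], [0, -0.3, 63, 0, 0, 0, 20], [0, -0.3, 65, 0, 0, 0, 20], [0, -0.3, 66, 0, 0, 0, 20], [0, -0.3, 66, 0, 0, 0, 20]]
  ]
}}

```text
t: 22.3
eef_pos: [0.5189, 0.0525, 0.1945]
tool_rot: [[-0.997, -0.074, 0.001], [-0.074, 0.997, 0.0], [-0.001, 0.0, -1.0]]
force: [0.5, 0.4, -1.8]
finger_gap: 0.0326
grasp_force: 61.5
```

```bash
python3 - <<'E'
from hc import *
yaw(); im,P=grab("wrist"); hc(P); lugs(P)
E
```

```text
yaw 94.23756048689341 pinch [518.9  52.5  39.5] q6 1.5375506886245545 t 22.3 gap 0.03264321244400427 grip 61.45493745803833 F [ 0.5  0.4 -1.8]
held x [-13.6  76.6  31.5] z 39.10085785471508
row 225 y [58.  91.3 74.6]
row 255 y [57.7 91.5 74.6]
row 280 y [57.8 91.4 74.6]
[ 159  229   27  128 1233] [-6. 15. 22.] [49. 17. 31.] [19.  16.1 26.3]
[176 228  26  50 976] [-6. 19. 22.] [14. 27. 28.] [ 3.  23.7 25. ]
[256 229  20  49 796] [-6. 49. 22.] [13. 56. 28.] [ 2.9 52.6 25.3]
[377 228  23  49 948] [-6. 95. 22.] [ 13. 103.  28.] [ 2.9 98.3 25. ]
[   0  345   45   76 1755] [ 44. -62.  22.] [ 76. -48.  31.] [ 63.3 -55.2  25. ]
[267 376  14  33 168] [58. 50. 24.] [74. 56. 27.] [68.6 54.  25.4]
```

>>> {"method": "jog_arm", "body": {
  "targets": [
    [[0.5, 0.8, 1, 0, 0, 0, 20], [0.5, 0.8, 2.5, 0, 0, 0, 20], [0.5, 0.8, 2.5, 0, 0, 0, 20], [0.5, 0.8, 2.5, 0, 0, 0, 46], [0.5, 0.8, 2.5, 0, 0, 0, 46], [0.5, 0.8, 2.5, 0, 0, 0, 46], [0.5, 0.8, 2.5, 0, 0, 0, 46], [0.5, 0.8, -30, 0, 0, 0, 46], [0.5, 0.8, -65, 0, 0, 0, 46], [0.5, 0.8, -95, 0, 0, 0, 46], [0.5, 0.8, -95, 0, 0, 0, 46], [0.5, 0.8, -95, 0, 0, 0, 46]]
  ]
}}

```text
t: 23.35
eef_pos: [0.519, 0.0533, 0.2912]
tool_rot: [[-0.997, -0.074, 0.005], [-0.074, 0.997, 0.001], [-0.005, 0.0, -1.0]]
force: [0.3, -0.9, -0.6]
finger_gap: 0.0458
grasp_force: 0.0
```

```bash
python3 - <<'E'
from hc import *
yaw(); im,P=grab("wrist","w8.png"); B=tob(P); z=B[...,2]
for y in(-76,0,76):
    m=(z>33)&(z<45)&(abs(B[...,1]-y)<25)&(abs(B[...,0]-33)<55)
    print(rect(P,m),np.round(B[m].min(0),1),np.round(B[m].max(0),1),np.round(np.percentile(z[m],[10,50,90]),1))
stones_m(P,.066,.08)
plan([(428.8,30,130,94.0)])
E
```

```text
yaw 94.23575713113168 pinch [519.   53.3 136.2] q6 1.627095065345372 t 23.35 gap 0.04580911238558961 grip 0.0 F [ 0.3 -0.9 -0.6]
(array([530.4, -99.1]), array([90.3, 35.8]), 5.5, 8368) [-13.8 -95.2  33. ] [ 76.4 -58.6  39.6] [35.9 36.9 37.7]
(array([524.3, -22.9]), array([90.5, 34.6]), 4.0, 8129) [-14.2 -17.8  33. ] [76.3 17.  39.9] [36.  36.9 37.7]
(array([518.1,  52.8]), array([89.5, 34.1]), 4.3, 7916) [-14.   58.3  33. ] [75.5 92.6 39.6] [36.  36.9 37.7]
[ 273   14   33  125 3566] (array([428.7,  30.2]), array([52. , 13.2]), 4.3, 3566) 0.0716
[   0   51   85   55 2836] (array([436.6, -85.2]), array([44.7, 13.8]), -71.4, 2836) 0.0715
[ 90.8 -16.5   4.3] [0.  0.1 0.2]
```

View pics/w8.png

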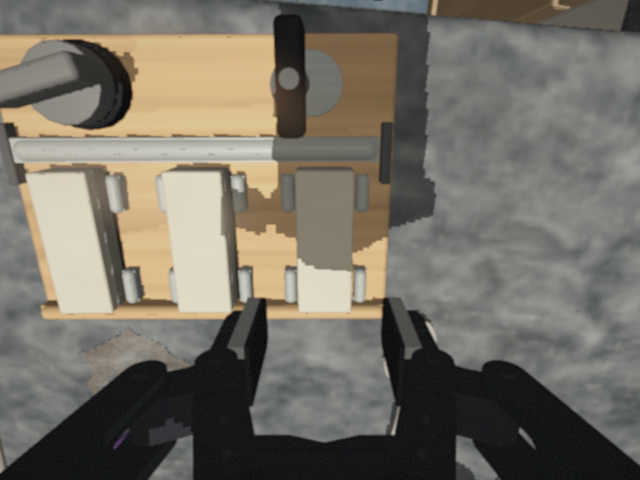

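All three stones seated flat (cols 30–118, 165–235, 296–353). Now the cam.

>>> {"method": "jog_arm", "body": {
  "targets": [
    [[91, -16.5, 4, 0, 0, 0, 40], [91, -16.5, 4, 0, 0, 0, 40], [91, -16.5, 4, 0, 0, 0, 40], [91, -16.5, 4, 0, 0, 0, 40], [91, -16.5, 40, 0, 0, 0, 40], [91, -16.5, 72, 0, 0, 0, 40], [91, -16.5, 72, 0, 0, 0, 40], [91, -16.5, 72, 0, 0, 0, 10], [91, -16.5, 72, 0, 0, 0, 0], [91, -16.5, 72, 0, 0, 0, 0], [91, -16.5, 72, 0, 0, 0, 0], [91, -16.5, 72, 0, 0, 0, 0]]
  ]
}}

```text
t: 24.4
eef_pos: [0.4293, 0.0305, 0.218]
tool_rot: [[-0.997, -0.074, 0.002], [-0.074, 0.997, 0.001], [-0.002, 0.001, -1.0]]
force: [-0.0, 4.1, -1.2]
finger_gap: 0.0121
grasp_force: 59.1
```

```bash
python3 -c "
from h import *
yaw()"
```

```text
yaw 94.26819119726919 pinch [429.3  30.5  63. ] q6 -0.2287047328648638 t 24.4 gap 0.012090920716312126 grip 59.12794053554535 F [-0.   4.1 -1.2]
```

>>> {"method": "jog_arm", "body": {
  "targets": [
    [[0, 0, 0, 0, 0, 7, 0], [0, 0, 0, 0, 0, 14, 0], [0, 0, 0, 0, 0, 21, 0], [0, 0, 0, 0, 0, 28, 0], [0, 0, 0, 0, 0, 35, 0], [0, 0, 0, 0, 0, 42, 0], [0, 0, 0, 0, 0, 49, 0], [0, 0, 0, 0, 0, 56, 0], [0, 0, 0, 0, 0, 63, 0], [0, 0, 0, 0, 0, 70, 0], [0, 0, 0, 0, 0, 77, 0], [0, 0, 0, 0, 0, 84, 0]]
  ]
}}

```text
t: 25.4
eef_pos: [0.4286, 0.0298, 0.218]
tool_rot: [[-0.172, 0.985, 0.001], [0.985, 0.172, -0.001], [-0.001, 0.001, -1.0]]
force: [-1.5, -0.0, 1.7]
finger_gap: 0.0122
grasp_force: 59.7
```

>>> {"method": "jog_arm", "body": {
  "targets": [
    [[0, 0, 0, 0, 0, 3, 0], [0, 0, 0, 0, 0, 6, 0], [0, 0, 0, 0, 0, 6, 0], [0, 0, 0, 0, 0, 6, 0]]
  ]
}}

```text
t: 25.73
eef_pos: [0.4285, 0.0298, 0.2179]
tool_rot: [[-0.075, 0.997, 0.001], [0.997, 0.075, -0.001], [-0.001, 0.001, -1.0]]
force: [-2.3, -1.9, 6.2]
finger_gap: 0.0121
grasp_force: 60.4
```

```bash
python3 -c "
from h import *
yaw(); print(ctrl.read_state()['torque'])"
```

```text
yaw 4.326692172978915 pinch [428.5  29.8  62.9] q6 89.67294988638753 t 25.7333 gap 0.012067630574775435 grip 60.35172522068024 F [-2.3 -1.9  6.2]
[-0.29972304  0.80181909  0.35600443]
```

>>> {"method": "jog_arm", "body": {
  "targets": [
    [[0, 0, 0, 0, 0, 0, 40], [0, 0, 0, 0, 0, 0, 40], [0, 0, 0, 0, 0, 0, 40], [0, 0, 0, 0, 0, 0, 40], [0, 0, -40, 0, 0, 0, 40], [0, 0, -80, 0, 0, 0, 40], [0, 0, -120, 0, 0, 0, 40], [0, 0, -120, 0, 0, 0, 40], [0, 0, -120, 0, 0, -45, 40], [0, 0, -120, 0, 0, -45, 40], [0, 0, -120, 0, 0, -45, 40], [0, 0, -120, 0, 0, -45, 40]]
  ]
}}

```text
t: 26.73
eef_pos: [0.4286, 0.03, 0.3371]
tool_rot: [[-0.548, 0.836, 0.001], [0.836, 0.548, -0.0], [-0.0, 0.0, -1.0]]
force: [0.1, -0.4, 0.1]
finger_gap: 0.0402
grasp_force: 0.0
```

>>> {"method": "jog_arm", "body": {
  "targets": [
    [[0, 0, 0, 0, 0, -61, 40], [0, 0, 0, 0, 0, -61, 40], [0, 0, 0, 0, 0, -61, 40], [0, 0, 0, 0, 0, -61, 40], [0, 0, 0, 0, 0, -61, 40], [0, 0, 0, 0, 0, -61, 40], [0, 0, 0, 0, 0, -61, 40], [0, 0, 0, 0, 0, -61, 40], [0, 0, 0, 0, 0, -61, 40], [0, 0, 0, 0, 0, -61, 40], [0, 0, 0, 0, 0, -61, 40], [0, 0, 0, 0, 0, -61, 40]]
  ]
}}

```text
t: 27.73
eef_pos: [0.4286, 0.03, 0.337]
tool_rot: [[-0.998, -0.066, -0.0], [-0.066, 0.998, -0.0], [0.0, 0.0, -1.0]]
force: [0.2, 0.2, 0.3]
finger_gap: 0.0398
grasp_force: 0.0
```

```bash
python3 - <<'E'
from hc import *
yaw(); im,P=grab("wrist","w9.png"); B=tob(P); z=B[...,2]
for y in(-76,0,76):
    m=(z>33)&(z<45)&(abs(B[...,1]-y)<25)&(abs(B[...,0]-33)<55)
    print(rect(P,m),np.round(B[m].min(0),1),np.round(B[m].max(0),1),np.round(np.percentile(z[m],[10,50,90]),1))
stones_m(P,.066,.08)
B=tob(P)
for y in(38,-38,0): 
    m=(abs(B[...,1]-y)<8)&(B[...,2]>20)&(B[...,2]<32)&(B[...,0]<0)&(B[...,0]>-35); print("bar",np.round(np.percentile(B[m][:,0],[2,50,98]),1))
E
```

```text
yaw 93.79665814065832 pinch [428.6  30.  182. ] q6 0.211072617747912 t 27.7333 gap 0.039836137920167256 grip 0.0 F [0.2 0.2 0.3]
(array([ 521.4, -100.3]), array([70. , 35.1]), 4.5, 3223) [-12.7 -95.   33. ] [ 57.3 -59.9  39.1] [35.8 36.9 37.8]
(array([525.4, -22.7]), array([90.3, 34.2]), 4.5, 1019) [-12.9 -17.6  33. ] [77.4 16.8 38.9] [35.5 36.8 37.7]
(array([520.1,  53.2]), array([91.2, 34.1]), 4.5, 4323) [-12.8  58.6  33. ] [78.4 92.7 39.1] [36.  36.9 37.7]
[  98  225   82   38 1637] (array([437.7, -88.7]), array([51.6, 13.2]), -71.0, 1637) 0.0716
[ 285  228   82   27 1657] (array([428.7,  30.3]), array([52.1, 13.8]), -81.2, 1657) 0.0716
bar [-26.3 -21.2 -12.5]
bar [-26.3 -21.3 -12.4]
bar [-26.2 -19.7 -11.4]
```

View pics/w9.png

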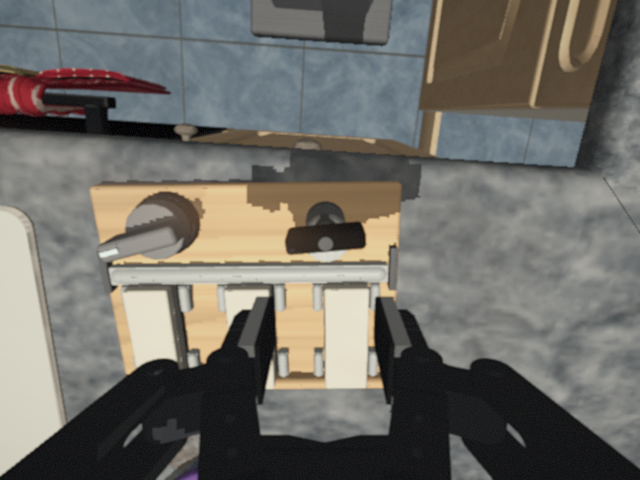

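Cam at ~0.07 rad (clamp ≈0.3 mm, tight; wrist torque had risen against the stones), stones squared to the base, knob at 1.32 rad. Quick bystander check, then hand in.

```bash
python3 - <<'E'
from h import *
im,P=grab("top"); P0=np.load("top0.npy")
def f(P): z=P[150:240,320:450,2]; return z
z=P[160:195,412:446]; z0=P0[160:195,412:446]
for a in(z0,z): print("brush",rect(a,(a[...,2]>.012)&(a[...,2]<.05)))
for a in(P0,P):
    a=a[155:236,322:346]; print("spoon",rect(a,(a[...,2]>.005)&(a[...,2]<.02)))
print(ctrl.finish_job())
E
```

```text
brush (array([716.4, -93.5]), array([85.1, 28.8]), -41.8, 369)
brush (array([717.5, -94.6]), array([85.5, 28.9]), -42.1, 371)
spoon (array([676.5, 132.6]), array([197.6,  55.4]), 1.8, 409)
spoon (array([676.5, 132.5]), array([197.3,  55.3]), 1.8, 406)
the job is handed in; nothing more can be done
None
```

The job is handed in: knob turned past its click to about 1.32 rad, all three stones flat and square in the pockets, and the clamp bar tight on them. The cam stopped against the stones at about 0.07 rad from locked, leaving the bar about 0.3 mm back (limit 1 mm); the spoon and brush did not move.

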